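# Turn over cast covers and scrap the one without a boss

## Robot

A 6-joint arm with a two-finger parallel gripper is mounted at the origin on the work surface. World frame = base frame: x ahead of the robot, y to its left, z up, the work surface at z = 0. Lengths are in m, angles in rad, forces in N, time in s.
With the tool pointing down it reaches from about 0.3 to 0.75 m from the base axis. Payload 8.5 kg.
Tool frame: the origin (TCP) lies on the centre line of the jaws, within the pads' length; the fingertips stand 19 mm ahead of it and the grasp point (between the pads) is the TCP; y points along the fingers, x is the direction in which the jaws open and shut, and the axes are right-handed (so a half turn about y gives the same grasp; the last joint's range is limited). The gripper opens to 88 mm and grips with 3 to 60 N. Pads are 18 mm wide; open, the fingers measure 123 mm over their backs; the gripper's body (75 mm by 187 mm) begins 45 mm behind the grasp point.
Start: joints at [1.014, 0.381, 1.297, -0, 1.464, -0.215], TCP at [0.184, 0.518, 0.258] pointing down, gripper open.
Joint ranges: [-3.11, 3.11], [-0.89, 2.33], [0.22, 2.48], [-1.42, 4.56], [0.17, 2.85], [-2.88, 2.88]. Speed limits (rad/s): [2.39, 2.39, 3.14, 3.14, 3.14, 3.14].

## Interface

Orientations are given as [roll, pitch, yaw] about the fixed x, y, z axes, in that order (R = Rz(yaw) Ry(pitch) Rx(roll)).
In Python, from plant import ctrl gives the robot as it stands.
- The arm moves only by the tool play_rows, never from a script. Its argument "targets" is a list of rows, each a list of 5 numbers: the shift along the tool's x, y, z in m, then the turn about the tool's y in rad, then the opening, from 0 (shut) to 1 (fully open). A call has 1 to 5 rows; each row shifts and turns the pose as measured when the row begins, along the tool's axes as they then stand; what a row does not reach is not made up. A row lasts 1/8 s, in which the tool goes at most 62.5 mm and 10.7 degrees, less where a joint would pass 70% of its speed; a pose out of reach is approached as far as the arm can. A call with a gripper value outside its range is refused whole. The fingers move at their own pace and stop on an object; "force" is the grip in N (left out, the last holds). Time passes only in rows, so rows that do not move let the fingers close. It gives the time, the measured TCP pose, the force and the opening at its end, in the units of the state.
- ctrl.get_obs(): the state, without advancing time (a new reading comes with each control period).
- ctrl.capture(name): name is "scene" or "top" or "wrist"; returns a dict with "frame" (400x640x3 uint8, blue, green, red), "K" (3x3 intrinsics, pixels), "distortion" ([k1, k2, p1, p2, k3] as OpenCV has them; the pictures are not rectified), "eye" and "rotation" of the camera in the world. Camera axes: x right, y down, z forward; pixel columns grow to the right and rows downward; lengths in m; the calibration is good to about 2 mm. A picture is of the moment at which its call begins. There is no depth.
- ctrl.finish_job(): hands the job in, once; it reports no verdict.
The state is a dict: "time": time; "joint_pos": joint angles; "dq": joint speeds; "joint_efforts": joint torques, N m; "tcp_pos": TCP position; "tcp_rot": TCP orientation; "contact_force": force on the tool from outside, world axes, zero at the start; "moment": the same for the moment, N m; "gripper_width": opening from 0.0 (shut) to 1.0 (fully open).
Only numpy, scipy, OpenCV 4.12 (cv2) and the standard library are available. Lean on these libraries where they do the work, as an engineer would, in place of code of your own. Each camera call takes 0.05 s, during which the arm holds its last target. There are 200 camera calls.

## Task

Three cast lamp-base covers lie on the green cutting mat: one has already been turned open side up and has its round screw boss in the middle of the inside. Turn each of the other two over, so that it too lies open side up on the mat, and look inside: a cover with its boss stays there like the first, and the one whose boss is missing goes into the small cardboard scrap carton. Leave the checked cover, pencil tin, tape roll and glue stick where they are.

Things in the scene. Friction and masses are not known exactly. Their poses are not given: they have to be found in the camera images.
- cover_1: Hollow white cast cover, 56 x 56 mm, 34 mm high, about 50 g. Origin: centre of its open underside (plane of the rim); z points to the closed top. At the start z is up and the origin is on the mat; turned over, z is down and the origin 34 mm above the mat. Outer walls flat from the rim to z = 23 mm, then 45 degree bevels run in to a flat top 34 x 34 mm. x, y are square to the walls.
- cover_2: The other cover to be turned, the same outside as cover_1, same origin and axes. Both: walls 4 mm thick, inner face of the top at z = 29 mm with a low thin rib across it. A sound cover has a round boss in the middle, 16 mm across with a small dark screw hole, that stands from the inner face up to 3 mm below the rim. Exactly one of these two covers has no boss.
- inside_1 (a point): What is found in the middle of cover_1's inside: the centre of the boss's end face if it has its boss (3 mm in from the plane of the rim, on the cover's z axis), or the bare inner face if the boss is missing (29 mm in).
- inside_2 (a point): The same for cover_2.
- checked_cover: A sound cover of the same shape that already lies open side up on the mat, its boss showing; a bystander. Loose. Its origin is the centre of its closed face, which lies on the mat, z up through the opening. (All covers: the centre of mass is about 15 mm from the closed face, so one stood on a wall, leant 10 degrees or more towards its closed face and let go, rolls over its bevel onto that face.)
- mat: Dark green cutting mat with a pale grid, 300 mm (its x) by 450 mm (its y), 3 mm thick, fixed to the table. Origin at the centre of its underside, z up.
- carton_in (a point): Centre of the inner floor of the open cardboard scrap carton, which is fixed: outside 200 mm (x) by 160 mm (y), 65 mm high, walls and floor 5 mm thick. It stands left or right of the mat. Axes along its sides, z up.
- pencil_tin: Bystander: shut flat metal pencil tin, 193 x 103 mm, 28 mm high, loose; it lies on the other side of the mat from the carton. Origin at the centre of its underside.
- tape_roll: Bystander: roll of masking tape lying flat beyond the mat, 90 mm across, 24 mm high, loose. Origin at the centre of its underside.
- glue_stick: Bystander: glue stick standing upright beyond the mat, 26 mm across, 95 mm high, loose. Origin at the centre of its foot.

How it is judged:
On the way:
1. the cover without a boss has been turned over and lies open side up on the mat (angle between cover_2's own z axis and vertical above 3 rad and z of cover_2 in the frame of mat below 0.041 m and x of cover_2 in the frame of mat between -0.15 and 0.15 m and y of cover_2 in the frame of mat between -0.225 and 0.225 m), for 0.2 s.
At the end, for the whole second after the job is handed in: The cover with a boss lies at rest flat on the mat, open side up (within about 8 degrees), its centre within the mat's outline; the one without, which lay open side up on the mat before, is at rest in the carton, any way up; the checked cover still lies open side up in its place (angle between cover_1's own z axis and vertical above 3 rad and z of cover_1 in the frame of mat between 0.033 and 0.041 m and x of cover_1 in the frame of mat between -0.15 and 0.15 m and y of cover_1 in the frame of mat between -0.225 and 0.225 m and linear speed of each of cover_1, cover_2 below 0.02 m/s and x of cover_2 in the frame of carton_in between -0.095 and 0.095 m and y of cover_2 in the frame of carton_in between -0.075 and 0.075 m and z of cover_2 in the frame of carton_in below 0.058 m and angle between checked_cover's own z axis and vertical below 0.14 rad); the robot touches nothing.
It fails at once if the checked cover is shifted by more than 30 mm (distance of checked_cover from where it was at the start of the episode above 0.03 m).
It fails at once if the pencil tin is shifted by more than 30 mm (distance of pencil_tin from where it was at the start of the episode above 0.03 m).
It fails at once if the tape roll is shifted by more than 30 mm (distance of tape_roll from where it was at the start of the episode above 0.03 m).
It fails at once if the glue stick is knocked over or shifted by more than 30 mm (distance of glue_stick from where it was at the start of the episode above 0.03 m or angle between glue_stick's own z axis and vertical above 0.5 rad).
It also fails if it takes over 66 s, if anything falls off the work surface, if the arm or the gripper's body presses on something with over 40 N, if the wrist force passes 120 N, or if a joint passes its speed limit or range.

## Working session

There is one attempt and no reset: what is moved stays moved. The work goes in short steps, Python scripts to look and compute and a tool call to move; the robot and the scene stay as the last step left them, time stands still between calls to the robot, and variables do not carry over. Pictures are saved under pics/ and viewed, about 8 in all and at most 12, crops included, and the job is handed in when it is done.

Besides the shell and the picture viewer there is one more tool, called after ">>>" in YAML: its name, and indented under it one key for each argument. play_rows: Moves the arm, as the interface text tells. Its arguments: {"type":"object","properties":{"targets":{"type":"array"},"force":{"type":"number"}},"required":["targets"]}

```bash
ls; mkdir -p pics; cat > h.py <<'E'
import numpy as np, cv2
from plant import ctrl
from scipy.spatial.transform import Rotation as R
def cap(n,f):
    c=ctrl.capture(n); cv2.imwrite('pics/'+f,c['frame']); 
    import pickle; pickle.dump(c,open('pics/'+f+'.pkl','wb')); return c
def load(f):
    import pickle; return pickle.load(open('pics/'+f+'.pkl','rb'))
def ray(c,uv,z):
    p=cv2.undistortPoints(np.array(uv,float).reshape(-1,1,2),np.array(c['K']),np.array(c['distortion'])).reshape(-1,2)
    d=np.c_[p,np.ones(len(p))]@np.array(c['rotation']).T; e=np.array(c['eye'])
    return e+d*((z-e[2])/d[:,2])[:,None]
E
python3 - <<'E'
from h import *
o=ctrl.get_obs(); print(o)
a=cap('top','top0.png'); b=cap('scene','scene0.png')
for c in(a,b): print(c['eye'],c['rotation'])
E
```

```text
pics
{'time': 0.0, 'joint_pos': array([ 1.01369710e+00,  3.81187746e-01,  1.29823792e+00, -3.69397600e-05,
        1.46361735e+00, -2.15298349e-01]), 'dq': array([-0.00052867,  0.0023178 , -0.00128942,  0.00073856,  0.00111948,
        0.00029932]), 'joint_efforts': array([ 4.94523010e-05, -4.37939787e+01, -2.24564230e+01,  7.13392021e-02,
        3.51638719e-02, -1.36317535e-04]), 'tcp_pos': array([0.18422335, 0.51795968, 0.25714989]), 'tcp_rot': array([-1.57052235e+00,  1.42472939e-03,  1.22899962e+00]), 'contact_force': array([-0.03658389, -0.66050451,  0.39156407]), 'moment': array([-0.01325668,  0.01537067, -0.03274366]), 'gripper_width': 0.9977048020960523}
[0.42878489 0.00776271 1.2187571 ] [-2.99528965 -0.01267012 -1.56725953]
[ 1.38794886 -0.42684362  0.77547514] [-2.25272351  0.01184853  1.0584187 ]
```

```bash
sed -i "s/np.array(c\['rotation'\])/R.from_euler('xyz',c['rotation']).as_matrix()/" h.py; python3 -c "
import cv2
print(cv2.imread('pics/top0.png').shape)"
```

```text
(400, 640, 3)
```

View pics/top0.png

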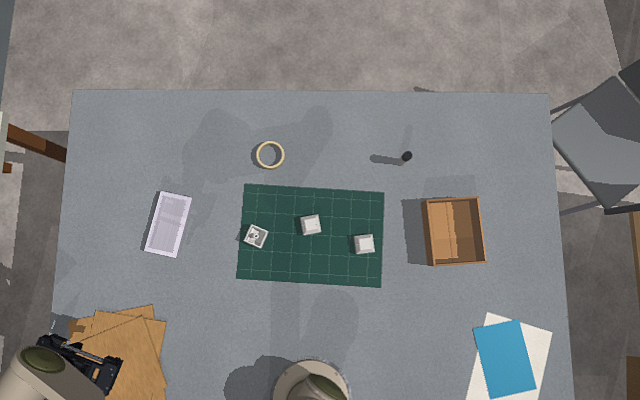

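View pics/scene0.png

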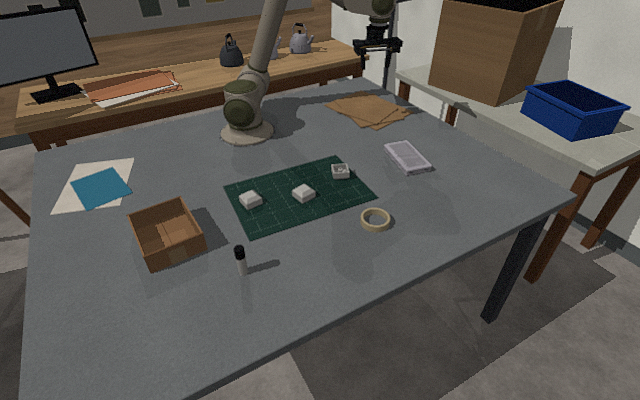

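```bash
python3 - <<'E'
from h import *
c=load('top0.png'); f=c['frame']
m=(f.min(2)>110).astype(np.uint8); m[:, :235]=0;m[:,390:]=0;m[:205]=0;m[265:]=0
n,l,s,ce=cv2.connectedComponentsWithStats(m)
for i in range(1,n):
    if s[i,4]<20: continue
    p=np.argwhere(l==i)[:,::-1]
    w=ray(c,p,.035)
    r=cv2.minAreaRect((w[:,:2]*1000).astype(np.float32)); print(s[i],ce[i].round(1),r)
print('carton rim', ray(c,[(424,199),(478,197),(487,262),(433,266)],.065).round(3))
print('mat',ray(c,[(245,184),(384,192),(381,287),(236,278)],.003).round(3))
print('base',c['K'],ray(c,[(406,156),(270,155)],.02).round(3))
s=cv2.resize(f[175:300,230:395],None,fx=4.8,fy=4.8,interpolation=cv2.INTER_CUBIC); cv2.imwrite('pics/crop0.png',s)
E
```

```text
[235 205   8  34 186] [237.5 218.5] ((525.6154174804688, 222.44918823242188), (101.62445831298828, 21.61676788330078), 1.871315598487854)
[382 205   8  60 401] [386.1 236.1] ((488.05377197265625, -229.65628051757812), (21.459678649902344, 181.4699249267578), 88.58525085449219)
[301 214  20  21 330] [310.5 224.4] ((517.1710815429688, 1.3936500549316406), (56.181182861328125, 55.94520568847656), 11.378966331481934)
[243 224  26  24 336] [255.8 235.7] ((482.0392761230469, 168.63955688476562), (59.682411193847656, 57.11479949951172), 66.61186981201172)
[354 234  21  20 339] [364.2 243.6] ((459.04718017578125, -163.75387573242188), (55.613677978515625, 57.665489196777344), 6.516599178314209)
[235 240   4  25  80] [236.2 251. ] ((432.3829040527344, 225.66397094726562), (72.36658477783203, 9.14113998413086), 1.8428186178207397)
carton rim [[ 0.594 -0.344  0.065]
 [ 0.601 -0.51   0.065]
 [ 0.405 -0.526  0.065]
 [ 0.393 -0.363  0.065]]
mat [[ 0.648  0.211  0.003]
 [ 0.624 -0.234  0.003]
 [ 0.326 -0.218  0.003]
 [ 0.353  0.231  0.003]]
base [[384.9210608    0.         313.11617008]
 [  0.         384.9210608  196.70545151]
 [  0.           0.           1.        ]] [[ 0.739 -0.305  0.02 ]
 [ 0.739  0.131  0.02 ]]
```

View pics/crop0.png

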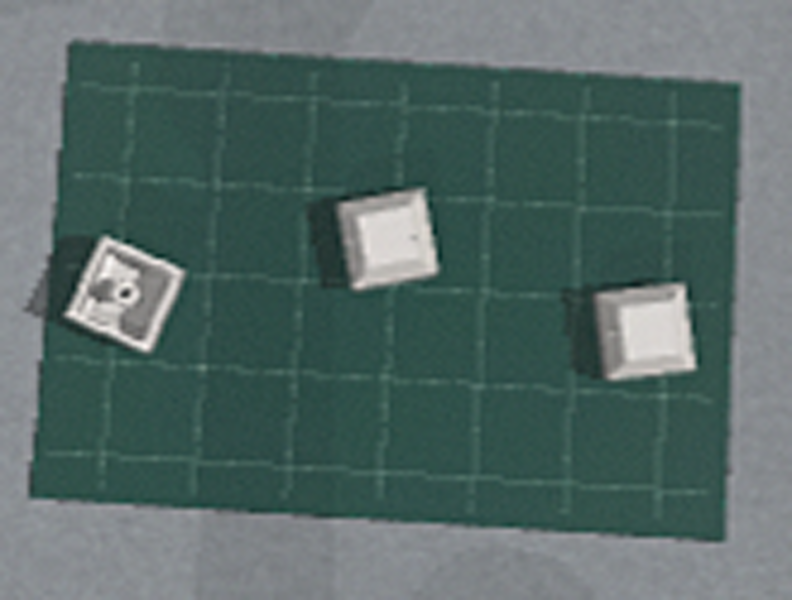

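```bash
cat >> h.py <<'E'
def plan(goal,yaw=None,n=None,pose=None):
    """rows to a world goal and tool yaw (deg), from the measured pose"""
    o=ctrl.get_obs(); p=o['tcp_pos'].copy(); y=o['tcp_rot'][2]
    g=np.array(goal); yt=y if yaw is None else np.radians(yaw)
    dy=(yt-y+np.pi)%(2*np.pi)-np.pi
    n=n or int(max(np.ceil(np.linalg.norm(g-p)/.06),np.ceil(abs(dy)/.18),1))
    print('t',o['time'],'pos',p.round(4),'yaw',np.degrees(y).round(1),'rot',o['tcp_rot'].round(3),'F',o['contact_force'].round(1),'w',round(o['gripper_width'],3))
    d=(g-p)/n
    for i in range(n):
        a=y+dy*i/n; c,s=np.cos(a),np.sin(a)
        print([round(v,4) for v in (c*d[0]+s*d[1],-d[2],-s*d[0]+c*d[1],-dy/n)])
E
python3 -c "
from h import *
plan((.538,.005,.2),101.4)"
```

```text
t 0.1 pos [0.1842 0.518  0.2572] yaw 70.4 rot [-1.570e+00  1.000e-03  1.229e+00] F [0.6 1.2 0.4] w 1.002
[np.float64(-0.0332), np.float64(0.0052), np.float64(-0.0459), np.float64(-0.0492)]
[np.float64(-0.0354), np.float64(0.0052), np.float64(-0.0442), np.float64(-0.0492)]
[np.float64(-0.0375), np.float64(0.0052), np.float64(-0.0425), np.float64(-0.0492)]
[np.float64(-0.0395), np.float64(0.0052), np.float64(-0.0406), np.float64(-0.0492)]
[np.float64(-0.0415), np.float64(0.0052), np.float64(-0.0386), np.float64(-0.0492)]
[np.float64(-0.0433), np.float64(0.0052), np.float64(-0.0365), np.float64(-0.0492)]
[np.float64(-0.0451), np.float64(0.0052), np.float64(-0.0343), np.float64(-0.0492)]
[np.float64(-0.0467), np.float64(0.0052), np.float64(-0.0321), np.float64(-0.0492)]
[np.float64(-0.0482), np.float64(0.0052), np.float64(-0.0297), np.float64(-0.0492)]
[np.float64(-0.0496), np.float64(0.0052), np.float64(-0.0273), np.float64(-0.0492)]
[np.float64(-0.0509), np.float64(0.0052), np.float64(-0.0248), np.float64(-0.0492)]
```

>>> play_rows:
  targets:
    - [-0.033,0.005,-0.046,-0.049,1]
    - [-0.035,0.005,-0.044,-0.049,1]
    - [-0.038,0.005,-0.042,-0.049,1]
    - [-0.04,0.005,-0.041,-0.049,1]
    - [-0.042,0.005,-0.039,-0.049,1]

```text
time: 0.72
tcp_pos: [0.3482, 0.2801, 0.2303]
tcp_rot: [-1.569, 0.002, 1.489]
contact_force: [0.6, 0.6, -0.1]
gripper_width: 0.999
```

>>> play_rows:
  targets:
    - [-0.043,0.005,-0.037,-0.049,1]
    - [-0.045,0.005,-0.034,-0.049,1]
    - [-0.047,0.005,-0.032,-0.049,1]
    - [-0.048,0.005,-0.03,-0.049,1]
    - [-0.05,0.005,-0.027,-0.049,1]

```text
time: 1.35
tcp_pos: [0.5169, 0.0407, 0.204]
tcp_rot: [-1.568, 0.001, 1.742]
contact_force: [0.7, 0.3, 0.8]
gripper_width: 1.001
```

>>> play_rows:
  targets:
    - [-0.051,0.005,-0.025,-0.049,1]
    - [0,0,0,0,1]

```text
time: 1.6
tcp_pos: [0.5522, -0.0101, 0.1972]
tcp_rot: [-1.566, 0.0, 1.788]
contact_force: [-0.1, 0.3, 1.0]
gripper_width: 0.997
```

```bash
python3 -c "
from h import *
plan((.538,.005,.2),101.4)
c=cap('wrist','w1.png'); print(c['eye'],c['rotation'])"
```

```text
t 1.6 pos [ 0.5522 -0.0101  0.1972] yaw 102.5 rot [-1.566  0.     1.788] F [-0.1  0.3  1. ] w 0.997
[np.float64(0.0178), np.float64(-0.0028), np.float64(0.0106), np.float64(0.0186)]
[ 0.48018673 -0.0272744   0.32387221] [ 2.85783514e+00 -5.25083400e-05  1.78861105e+00]
```

View pics/w1.png

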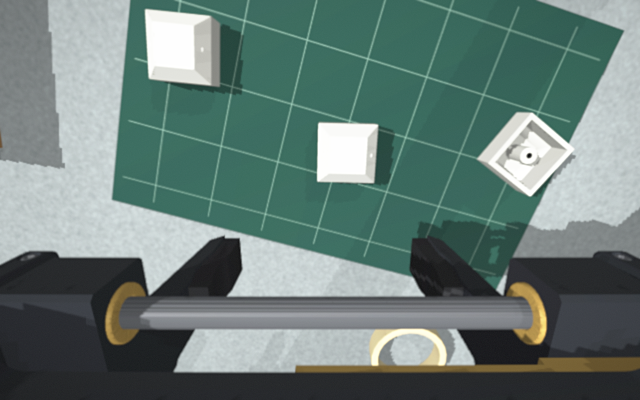

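```bash
python3 - <<'E'
from h import *
c=load('w1.png'); f=c['frame']
m=(f.min(2)>150).astype(np.uint8)
n,l,s,ce=cv2.connectedComponentsWithStats(m)
for i in range(1,n):
    if not(2000<s[i,4]<9000) or s[i,1]>200 or s[i,0]==0: continue
    w=ray(c,np.argwhere(l==i)[:,::-1],.018)
    print(s[i],cv2.minAreaRect((w[:,:2]*1000).astype(np.float32)))
E
```

```text
[ 145    9   67   76 4533] ((457.69207763671875, -168.19418334960938), (58.137874603271484, 58.41996383666992), 6.833277225494385)
[ 317  122   61   61 3485] ((517.4215698242188, 1.9452018737792969), (58.52382278442383, 58.0150146484375), 10.966365814208984)
```

>>> play_rows:
  targets:
    - [0.018,0.0,0.011,0.02,1]
    - [0,0.05,0,0,1]
    - [0,0.05,0,0,1]
    - [0,0.03,0,0,1]
    - [0,0,0,0,1]

```text
time: 2.28
tcp_pos: [0.5327, 0.0126, 0.0661]
tcp_rot: [-1.567, -0.001, 1.773]
contact_force: [-0.6, 0.7, -0.5]
gripper_width: 1.002
```

```bash
python3 -c "
from h import *
plan((.538,.006,.0245),101)"
```

```text
t 2.275 pos [0.5327 0.0126 0.0661] yaw 101.6 rot [-1.567e+00 -1.000e-03  1.773e+00] F [-0.6  0.7 -0.5] w 1.002
[np.float64(-0.0075), np.float64(0.0416), np.float64(-0.0039), np.float64(0.0099)]
```

>>> play_rows:
  targets:
    - [-0.0075,0.025,-0.004,0.01,1]
    - [0,0.0155,0,0,1]
    - [0,0,0,0,0.5]
    - [0,0,0,0,0.5]
    - [0,0,0,0,0.5]
  force: 3

```text
time: 2.9
tcp_pos: [0.5396, 0.008, 0.0305]
tcp_rot: [-1.574, 0.002, 1.765]
contact_force: [0.2, -0.0, -0.4]
gripper_width: 0.683
```

>>> play_rows:
  targets:
    - [0,0.006,0,0,0.8]
    - [0,0.001,0,0,0.8]
    - [0,0,0,0,0.5]
    - [0,0,0,0,0.5]
    - [0,0,0,0,0.5]

```text
time: 3.52
tcp_pos: [0.5398, 0.008, 0.0237]
tcp_rot: [-1.575, 0.002, 1.765]
contact_force: [-0.0, 0.4, -0.5]
gripper_width: 0.631
```

>>> play_rows:
  targets:
    - [0,-0.02,0,0,0.5]
    - [0,-0.02,0,0,0.5]
    - [0,-0.02,0,0,0.5]
    - [0,0,0,0,0.5]
    - [0,0,0,0,0.5]

```text
time: 4.15
tcp_pos: [0.5388, 0.0082, 0.0841]
tcp_rot: [-1.573, 0.001, 1.765]
contact_force: [-0.2, -0.6, -0.5]
gripper_width: 0.632
```

```bash
python3 -c "
from h import *
c=cap('scene','s1.png'); w=cap('wrist','w2.png')
a=cv2.resize(c['frame'][130:250,220:400],(600,400)); b=cv2.resize(w['frame'],(480,300))
o=np.zeros((400+0,800,3),np.uint8); 
import numpy as np
o=np.vstack([cv2.resize(c['frame'][140:230,230:390],(480,270)),b]); cv2.imwrite('pics/m1.png',o)"
```

```text
(no output)
```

View pics/m1.png

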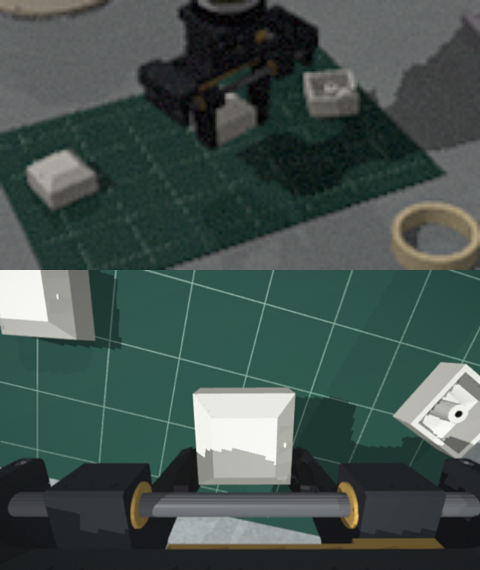

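```bash
cat >> h.py <<'E'
def proj(c,P):
    M=R.from_euler('xyz',c['rotation']).as_matrix().T
    return cv2.projectPoints(np.array(P,float),cv2.Rodrigues(M)[0],-M@np.array(c['eye']),np.array(c['K']),np.array(c['distortion']))[0].reshape(-1,2)
E
python3 - <<'E'
from h import *
c=load('w2.png'); o=ctrl.get_obs(); t=o['tcp_pos']; a=np.radians(11.1)
X=np.array([np.cos(a),np.sin(a),0]);Z=np.array([0,0,1.]);Y=np.cross(Z,X)
gx,gz=.0215,.0115+.0
G=t-Z*(.0237-.0145)  # grip pt at cover z=.0115
for th in range(0,120,15):
    s=np.radians(th); x=X*np.cos(s)+Z*np.sin(s); z=-X*np.sin(s)+Z*np.cos(s)
    p=[G+x*(u-gx)+z*(w-gz)+Y*v for u,v,w in[(-.028,.028,0),(-.028,.028,.023),(-.028,-.028,.023),(-.017,.017,.034),(-.017,-.017,.034),(.017,-.017,.034)]]
    print(th,proj(c,p).round().astype(int).tolist())
E
```

```text
0 [[387, 161], [397, 171], [260, 171], [373, 205], [284, 205], [287, 283]]
15 [[382, 166], [391, 162], [266, 162], [370, 186], [287, 186], [288, 268]]
30 [[378, 176], [385, 162], [271, 162], [366, 176], [290, 176], [288, 254]]
45 [[375, 190], [381, 168], [275, 168], [363, 174], [293, 174], [289, 241]]
60 [[372, 206], [377, 179], [279, 179], [361, 178], [295, 178], [290, 230]]
75 [[371, 224], [374, 194], [281, 193], [358, 187], [297, 187], [291, 223]]
90 [[370, 244], [372, 211], [283, 210], [357, 199], [299, 199], [293, 219]]
105 [[371, 264], [371, 229], [284, 229], [355, 214], [300, 213], [294, 219]]
```

>>> play_rows:
  targets:
    - [0,0.02,0,0,0.5]
    - [0,0.02,0,0,0.5]
    - [0,0.018,0,0,0.5]
    - [0,0.002,0,0,0.5]
    - [0,0,0,0,0.8]

```text
time: 4.88
tcp_pos: [0.5392, 0.0078, 0.0225]
tcp_rot: [-1.573, 0.002, 1.765]
contact_force: [0.3, -0.8, 1.8]
gripper_width: 0.724
```

>>> play_rows:
  targets:
    - [0,-0.007,-0.005,0,0.8]
    - [0,-0.006,-0.005,0,0.8]
    - [0,0,0,0,0.8]
    - [0,0,0,0,0.8]

```text
time: 5.38
tcp_pos: [0.5496, 0.0101, 0.0356]
tcp_rot: [-1.572, 0.001, 1.765]
contact_force: [-0.4, -0.1, -0.4]
gripper_width: 0.799
```

```bash
python3 - <<'E'
from h import *
o=ctrl.get_obs();print(o['tcp_pos'])
c=cap('top','t2.png'); f=c['frame']; w=cap('wrist','w3.png')
f=w['frame']; m=(f.min(2)>120).astype(np.uint8)
n,l,s,ce=cv2.connectedComponentsWithStats(m)
for i in range(1,n):
    if s[i,4]>1500:
        q=ray(w,np.argwhere(l==i)[:,::-1],.026); print(s[i],cv2.minAreaRect((q[:,:2]*1000).astype(np.float32)))
E
```

```text
[0.54956068 0.01007029 0.03558919]
[  108     0   282   254 15786] ((496.6208801269531, -32.87732696533203), (107.55252838134766, 116.86778259277344), 11.315177917480469)
[ 587  145   53   93 2581] ((491.2904968261719, 132.26174926757812), (45.45051193237305, 23.221242904663086), 27.34897804260254)
[ 175  312  311    9 1807] ((578.3128662109375, 16.71588134765625), (4.607825756072998, 160.6893310546875), 10.930920600891113)
```

>>> play_rows:
  targets:
    - [0,-0.003,-0.001,0,0.8]
    - [0,0,0,0,0.5]
    - [0,0,0,0,0.5]
    - [0,0,0,0,0.5]
  force: 3

```text
time: 5.98
tcp_pos: [0.5503, 0.0102, 0.0385]
tcp_rot: [-1.571, 0.001, 1.765]
contact_force: [0.8, -0.1, -0.1]
gripper_width: 0.633
```

>>> play_rows:
  targets:
    - [0,-0.02,0,0,0.5]
    - [0,-0.02,0,0,0.5]
    - [0,-0.02,0,0,0.5]
    - [0,0,0,0,0.5]
    - [0,0,0,0,0.5]

```text
time: 6.6
tcp_pos: [0.5494, 0.0104, 0.0986]
tcp_rot: [-1.568, -0.0, 1.765]
contact_force: [0.2, -1.0, -0.9]
gripper_width: 0.634
```

```bash
python3 -c "
from h import *
c=cap('scene','s2.png'); w=cap('wrist','w4.png')
o=np.vstack([cv2.resize(c['frame'][140:230,230:390],(480,270)),cv2.resize(w['frame'],(480,300))]); cv2.imwrite('pics/m2.png',o)"
```

```text
(no output)
```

View pics/m2.png

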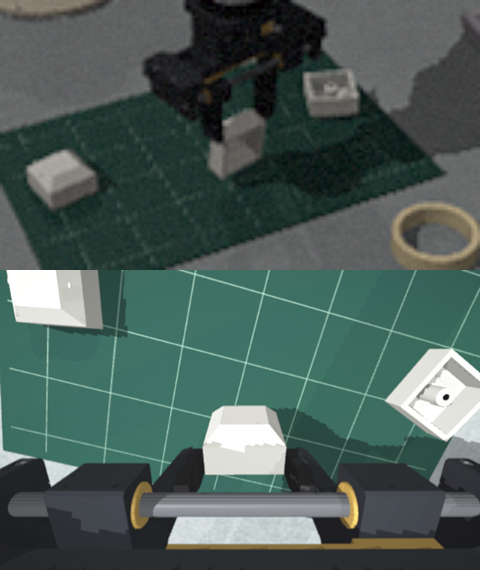

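>>> play_rows:
  targets:
    - [0,0.015,0,0,0.5]
    - [0,0.01,0,0,0.5]
    - [0,0.003,0,0,0.5]
    - [0,0,0,0,0.5]

```text
time: 7.2
tcp_pos: [0.5491, 0.0104, 0.0674]
tcp_rot: [-1.567, -0.001, 1.765]
contact_force: [0.1, -0.0, 3.4]
gripper_width: 0.635
```

```bash
python3 - <<'E'
from h import *
print(ctrl.get_obs()['contact_force'],ctrl.get_obs()['tcp_pos'])
w=cap('wrist','w5.png'); c=w; t=ctrl.get_obs()['tcp_pos']; a=np.radians(11.1)
X=np.array([np.cos(a),np.sin(a),0]);Z=np.array([0,0,1.]);Y=np.cross(Z,X)
G=t-Z*.0156
for th in (80,85,90,95,100):
    s=np.radians(th); x=X*np.cos(s)+Z*np.sin(s); z=-X*np.sin(s)+Z*np.cos(s)
    print(th,proj(c,[G+x*(u-.026)+z*(v-.020)+Y*y for u,y,v in[(-.017,.017,.034),(-.017,-.017,.034),(.017,-.017,.034),(.028,-.028,.023)]]).round().astype(int).tolist())
f=w['frame'][120:300,240:420]; print((f.min(2)>140)[:, 40].nonzero()[0]+120,(f.min(2)>140)[:, 60].nonzero()[0]+120)
cv2.imwrite('pics/c5.png',cv2.resize(f,None,fx=2.5,fy=2.5))
E
```

```text
[ 0.08254169 -0.00463593  3.35778724] [0.54910088 0.01037385 0.06737995]
80 [[355, 198], [300, 198], [295, 227], [272, 257]]
85 [[355, 202], [300, 202], [295, 227], [272, 257]]
90 [[354, 207], [300, 207], [295, 227], [272, 256]]
95 [[354, 213], [301, 213], [296, 228], [272, 256]]
100 [[354, 218], [301, 218], [296, 229], [272, 255]]
[196 197 198 199 200 201 202 203 204 205 206 207 208 209 210 211 212 213
 214 215 216 217 218 219 220 221 222 223 224 225 226 227 228 229 230 231
 232 233 234 235 236 237 238 239 240 241 242 243 244 245 246 247 248 249
 250 251 252 253 254 255 256 257 258 259 260 261 262 263 264 265 266 267
 268 269 270 271 272 273 274 275 276 277 278 279 280] [120 184 185 186 187 188 189 190 191 192 193 194 195 196 197 198 199 200
 201 202 203 204 205 206 207 208 209 210 211 212 213 214 215 216 217 218
 219 220 221 222 223 224 225 226 227 228 229 230 231 232 233 234 235 236
 237 238 239 240 241 242 243 244 245 246 247 248 249 250 251 252 253 254
 255 256 257 258 259 260 261 262 263 264 265 266 267 268 269 270 271 272
 273 274 275 276 277 278 279 280]
```

>>> play_rows:
  targets:
    - [0,-0.002,0.01,0,0.5]
    - [0,0,0.01,0,0.5]
    - [0,0,0.002,0,0.5]
    - [0,0,0.001,0,0.5]

```text
time: 7.75
tcp_pos: [0.5244, 0.0056, 0.0699]
tcp_rot: [-1.566, -0.001, 1.765]
contact_force: [0.0, 0.5, -0.8]
gripper_width: 0.633
```

>>> play_rows:
  targets:
    - [0,0,0,0,0.85]
    - [0,0,0,0,0.85]
    - [0,-0.03,0,0,0.85]
    - [0,-0.05,0,0,1]
    - [0,-0.04,0,0,1]

```text
time: 8.38
tcp_pos: [0.5246, 0.0057, 0.1906]
tcp_rot: [-1.561, -0.004, 1.765]
contact_force: [-0.7, -0.3, -0.6]
gripper_width: 0.997
```

```bash
python3 -c "
from h import *
w=cap('wrist','w6.png');print(ctrl.get_obs()['tcp_pos'])"
```

```text
[0.52624144 0.00547859 0.19537376]
```

View pics/w6.png

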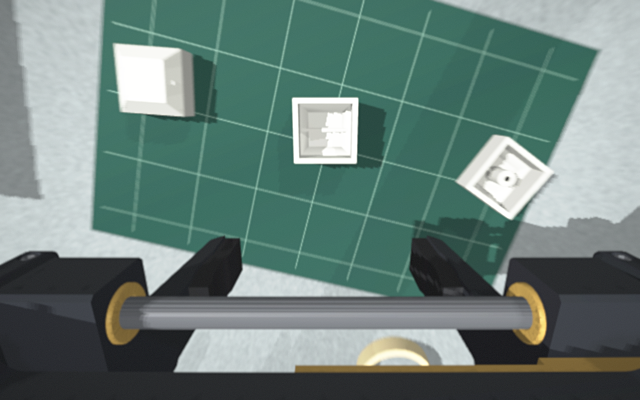

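```bash
python3 - <<'E'
from h import *
w=load('w6.png'); f=w['frame']
cv2.imwrite('pics/c6.png',np.hstack([cv2.resize(f[90:170,285:365],(390,390),interpolation=2),cv2.resize(f[130:225,455:560],(400,390),interpolation=2)]))
m=(f.min(2)>110).astype(np.uint8); m=cv2.morphologyEx(m,cv2.MORPH_CLOSE,np.ones((9,9)))
n,l,s,ce=cv2.connectedComponentsWithStats(m)
for i in range(1,n):
    if 2000<s[i,4]<9000:
        q=ray(w,np.argwhere(l==i)[:,::-1],.037); print(s[i],cv2.minAreaRect((q[:,:2]*1000).astype(np.float32)))
E
```

```text
(no output)
```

View pics/c6.png

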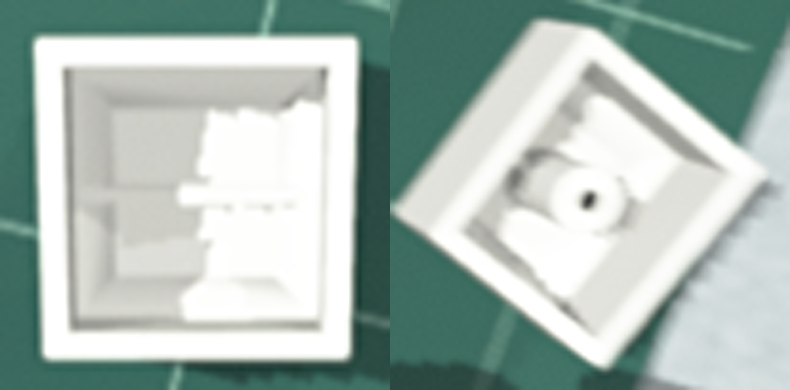

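```bash
python3 - <<'E'
from h import *
w=load('w6.png')
q=ray(w,[(292.2,98.2),(358.2,97.8),(357.2,163.2),(293.8,163.8)],.037)
print(q.round(4),q.mean(0)); d=q[0]-q[1]; print(np.degrees(np.arctan2(d[1],d[0])),np.linalg.norm(d))
plan((*q.mean(0)[:2],.07),101)
E
```

```text
[[ 0.4488 -0.0391  0.037 ]
 [ 0.4375  0.0168  0.037 ]
 [ 0.4932  0.0284  0.037 ]
 [ 0.5049 -0.0283  0.037 ]] [ 0.47111224 -0.00555547  0.037     ]
-78.54173319027628 0.05700560568428459
t 8.425 pos [0.5262 0.0055 0.1954] yaw 101.1 rot [-1.568e+00 -1.000e-03  1.765e+00] F [ 1.  -0.7  4.8] w 0.996
[np.float64(-0.0001), np.float64(0.0418), np.float64(0.0187), np.float64(0.0007)]
[np.float64(-0.0001), np.float64(0.0418), np.float64(0.0187), np.float64(0.0007)]
[np.float64(-0.0001), np.float64(0.0418), np.float64(0.0187), np.float64(0.0007)]
```

>>> play_rows:
  targets:
    - [0,0.042,0.019,0,1]
    - [0,0.042,0.019,0,1]
    - [0,0.038,0.018,0,1]
    - [0,0,0,0,1]

```text
time: 8.93
tcp_pos: [0.4719, -0.0058, 0.0726]
tcp_rot: [-1.575, 0.003, 1.765]
contact_force: [0.6, 0.5, 0.1]
gripper_width: 0.996
```

```bash
python3 - <<'E'
from h import *
plan((.4711,-.0056,.028),101)
E
```

```text
t 8.925 pos [ 0.4719 -0.0058  0.0726] yaw 101.2 rot [-1.575  0.003  1.765] F [0.6 0.5 0.1] w 0.996
[np.float64(0.0004), np.float64(0.0446), np.float64(0.0008), np.float64(0.0027)]
```

>>> play_rows:
  targets:
    - [0,0.03,0.001,0,1]
    - [0,0.014,0,0,1]
    - [0,0,0,0,0.5]
    - [0,0,0,0,0.5]
    - [0,0,0,0,0.5]
  force: 10

```text
time: 9.55
tcp_pos: [0.4771, -0.0068, 0.0328]
tcp_rot: [-1.586, 0.008, 1.766]
contact_force: [0.0, 0.6, -0.4]
gripper_width: 0.683
```

>>> play_rows:
  targets:
    - [0,0,0,0,0.5]
    - [0,-0.04,0,0,0.5]
    - [0,-0.05,0,0,0.5]
    - [0,-0.05,0,0,0.5]
    - [0,0,0,0,0.5]

```text
time: 10.18
tcp_pos: [0.4747, -0.0061, 0.1782]
tcp_rot: [-1.587, 0.008, 1.766]
contact_force: [-0.1, 0.5, -1.6]
gripper_width: 0.635
```

```bash
python3 - <<'E'
from h import *
plan((.498,-.436,.17),94)
E
```

```text
t 10.175 pos [ 0.4747 -0.0061  0.1782] yaw 101.2 rot [-1.587  0.008  1.766] F [-0.1  0.5 -1.6] w 0.635
[np.float64(-0.0533), np.float64(0.001), np.float64(0.0076), np.float64(0.0157)]
[np.float64(-0.0534), np.float64(0.001), np.float64(0.0067), np.float64(0.0157)]
[np.float64(-0.0535), np.float64(0.001), np.float64(0.0059), np.float64(0.0157)]
[np.float64(-0.0536), np.float64(0.001), np.float64(0.0051), np.float64(0.0157)]
[np.float64(-0.0536), np.float64(0.001), np.float64(0.0042), np.float64(0.0157)]
[np.float64(-0.0537), np.float64(0.001), np.float64(0.0034), np.float64(0.0157)]
[np.float64(-0.0538), np.float64(0.001), np.float64(0.0025), np.float64(0.0157)]
[np.float64(-0.0538), np.float64(0.001), np.float64(0.0017), np.float64(0.0157)]
```

>>> play_rows:
  targets:
    - [-0.053,0,0.008,0.016,0.5]
    - [-0.053,0,0.007,0.016,0.5]
    - [-0.053,0,0.006,0.016,0.5]
    - [-0.053,0,0.005,0.016,0.5]

```text
time: 10.68
tcp_pos: [0.4842, -0.2215, 0.1759]
tcp_rot: [-1.584, 0.003, 1.706]
contact_force: [0.6, 0.2, -0.3]
gripper_width: 0.63
```

>>> play_rows:
  targets:
    - [-0.053,0,0.004,0.016,0.5]
    - [-0.053,0,0.003,0.016,0.5]
    - [-0.053,0,0.003,0.016,0.5]
    - [-0.04,0,0.002,0.016,0.5]
    - [0,0,0,0,0.5]

```text
time: 11.3
tcp_pos: [0.4914, -0.4292, 0.167]
tcp_rot: [-1.577, -0.007, 1.635]
contact_force: [0.4, 0.4, -0.8]
gripper_width: 0.635
```

```bash
python3 - <<'E'
from h import *
plan((.498,-.436,.05),94,n=3)
c=cap('wrist','w7.png')
print(proj(c,[(.594,-.344,.065),(.601,-.51,.065),(.405,-.526,.065),(.393,-.363,.065)]).round())
E
```

```text
t 11.3 pos [ 0.4914 -0.4292  0.167 ] yaw 93.7 rot [-1.577 -0.007  1.635] F [ 0.4  0.4 -0.8] w 0.635
[np.float64(-0.0024), np.float64(0.039), np.float64(-0.0021), np.float64(-0.0017)]
[np.float64(-0.0024), np.float64(0.039), np.float64(-0.002), np.float64(-0.0017)]
[np.float64(-0.0024), np.float64(0.039), np.float64(-0.002), np.float64(-0.0017)]
[[415. 322.]
 [226. 319.]
 [194.  78.]
 [431.  76.]]
```

View pics/w7.png

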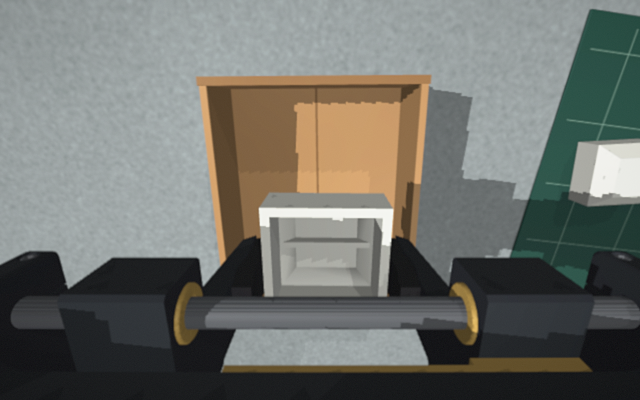

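>>> play_rows:
  targets:
    - [-0.003,0.04,-0.003,0,0.5]
    - [-0.003,0.04,-0.003,0,0.5]
    - [0,0.032,0,0,0.5]
    - [0,0,0,0,0.5]
    - [0,0,0,0,0.72]

```text
time: 11.98
tcp_pos: [0.4995, -0.4256, 0.0522]
tcp_rot: [-1.575, -0.011, 1.642]
contact_force: [0.3, -0.7, 0.8]
gripper_width: 0.711
```

>>> play_rows:
  targets:
    - [0,0,0,0,0.75]
    - [0,0,0,0,0.75]
    - [0,-0.05,0,0,0.75]
    - [0,-0.05,0,0,0.75]
    - [0,-0.05,0,0,1]

```text
time: 12.6
tcp_pos: [0.4985, -0.4264, 0.2074]
tcp_rot: [-1.575, -0.012, 1.643]
contact_force: [-0.8, -1.4, 1.0]
gripper_width: 0.842
```

```bash
python3 - <<'E'
from h import *
a=np.radians(6.8); x=np.array([np.cos(a),np.sin(a)]); g=np.array([.4577,-.168])+x*.033
plan((*g,.16),96.8); print(g)
E
```

```text
t 12.6 pos [ 0.4985 -0.4264  0.2074] yaw 94.1 rot [-1.575 -0.012  1.643] F [-0.8 -1.4  1. ] w 0.842
[np.float64(0.0524), np.float64(0.0095), np.float64(-0.0022), np.float64(-0.0094)]
[np.float64(0.0524), np.float64(0.0095), np.float64(-0.0026), np.float64(-0.0094)]
[np.float64(0.0524), np.float64(0.0095), np.float64(-0.0031), np.float64(-0.0094)]
[np.float64(0.0524), np.float64(0.0095), np.float64(-0.0036), np.float64(-0.0094)]
[np.float64(0.0523), np.float64(0.0095), np.float64(-0.0041), np.float64(-0.0094)]
[ 0.49046786 -0.16409267]
```

>>> play_rows:
  targets:
    - [0.052,0.006,-0.002,-0.009,1]
    - [0.052,0.01,-0.003,-0.009,1]
    - [0.052,0.01,-0.003,-0.009,1]
    - [0.052,0.01,-0.004,-0.009,1]
    - [0.05,0.01,-0.004,-0.009,1]

```text
time: 13.22
tcp_pos: [0.4929, -0.1655, 0.1704]
tcp_rot: [-1.589, 0.004, 1.684]
contact_force: [0.7, -0.5, -1.0]
gripper_width: 1.005
```

>>> play_rows:
  targets:
    - [0,0,0,0,1]

```text
time: 13.35
tcp_pos: [0.4924, -0.1628, 0.1708]
tcp_rot: [-1.588, 0.004, 1.687]
contact_force: [0.2, -0.8, -0.2]
gripper_width: 0.999
```

```bash
python3 - <<'E'
from h import *
w=cap('wrist','w8.png'); f=w['frame']
m=(f.min(2)>150).astype(np.uint8)
n,l,s,ce=cv2.connectedComponentsWithStats(m)
for i in range(1,n):
    if s[i,4]>1500:
        q=ray(w,np.argwhere(l==i)[:,::-1],.018); print(s[i],cv2.minAreaRect((q[:,:2]*1000).astype(np.float32)))
plan((.4905,-.164,.06),96.8)
c=cap('top','t8.png')
cv2.imwrite('pics/m8.png',np.vstack([cv2.resize(f,(480,300)),cv2.resize(c['frame'][180:280,230:490],(780,300))[:,:480],cv2.resize(c['frame'][180:280,230:490],(780,300))[:,300:]])[:900])
E
```

```text
[    0     0   282   297 27833] ((493.08526611328125, -315.4371337890625), (271.1365051269531, 228.41893005371094), 6.394349098205566)
[ 401    0  239   50 6016] ((324.2958068847656, -22.490577697753906), (200.59829711914062, 32.972877502441406), 86.8259506225586)
[  22   39   48  108 1766] ((439.1742858886719, -414.2577209472656), (87.23036193847656, 26.749250411987305), 3.8350653648376465)
[ 296  118   67   66 4267] ((459.5219421386719, -165.38636779785156), (58.461971282958984, 58.17938995361328), 6.735568046569824)
[   0  123   58   72 2621] ((497.885986328125, -437.99609375), (51.61839294433594, 76.31941986083984), 81.16143798828125)
[ 175  329  299   43 9434] ((680.9818115234375, -145.68052673339844), (58.58049392700195, 340.5304260253906), 7.0529937744140625)
t 13.4 pos [ 0.493  -0.1645  0.1713] yaw 96.6 rot [-1.59   0.005  1.686] F [ 0.6  0.2 -0.6] w 1.001
[np.float64(0.0004), np.float64(0.0556), np.float64(0.0012), np.float64(-0.0019)]
[np.float64(0.0004), np.float64(0.0556), np.float64(0.0012), np.float64(-0.0019)]
```

>>> play_rows:
  targets:
    - [0.002,0.05,0.002,0,1]
    - [0.001,0.05,0.001,0,1]
    - [0,0.02,0,0,1]
    - [0,0,0,0,1]

```text
time: 13.95
tcp_pos: [0.4952, -0.1711, 0.0505]
tcp_rot: [-1.597, 0.012, 1.678]
contact_force: [0.3, -0.7, -0.6]
gripper_width: 1.002
```

```bash
python3 - <<'E'
from h import *
plan((.4926,-.1616,.0385),96.7,n=2)
E
```

```text
t 13.95 pos [ 0.4952 -0.1711  0.0505] yaw 96.1 rot [-1.597  0.012  1.678] F [ 0.3 -0.7 -0.6] w 1.002
[np.float64(0.0049), np.float64(0.006), np.float64(0.0008), np.float64(-0.005)]
[np.float64(0.0049), np.float64(0.006), np.float64(0.0008), np.float64(-0.005)]
```

>>> play_rows:
  targets:
    - [0.005,0.006,0.001,-0.005,1]
    - [0.005,0.006,0.001,-0.005,1]
    - [0,0,0,0,1]

```text
time: 14.32
tcp_pos: [0.4934, -0.1628, 0.0399]
tcp_rot: [-1.601, 0.016, 1.687]
contact_force: [-0.8, 0.1, 0.7]
gripper_width: 1.0
```

```bash
python3 - <<'E'
from h import *
plan((.4926,-.1616,.0385),96.7,n=1)
E
```

```text
t 14.325 pos [ 0.4934 -0.1628  0.0399] yaw 96.6 rot [-1.601  0.016  1.687] F [-0.8  0.1  0.7] w 1.0
[np.float64(0.0012), np.float64(0.0014), np.float64(0.0006), np.float64(-0.0009)]
```

>>> play_rows:
  targets:
    - [0.001,0.0015,0.002,0,1]
    - [0,0,0,0,0.5]
    - [0,0,0,0,0.5]
    - [0,0,0,0,0.5]
    - [0,0,0,0,0.5]
  force: 3

```text
time: 14.95
tcp_pos: [0.4916, -0.1621, 0.0392]
tcp_rot: [-1.602, 0.017, 1.687]
contact_force: [-0.2, 0.1, -0.0]
gripper_width: 0.63
```

>>> play_rows:
  targets:
    - [0,-0.02,0,0,0.5]
    - [0,-0.02,0,0,0.5]
    - [0,-0.02,0,0,0.5]
    - [0,0,0,0,0.5]
    - [0,0,0,0,0.5]

```text
time: 15.58
tcp_pos: [0.4891, -0.1611, 0.0995]
tcp_rot: [-1.6, 0.015, 1.687]
contact_force: [0.7, -0.2, -1.0]
gripper_width: 0.637
```

```bash
python3 -c "
from h import *
print(ctrl.get_obs())
c=cap('scene','s9.png'); w=cap('wrist','w9.png')
o=np.vstack([cv2.resize(c['frame'][140:230,200:360],(480,270)),cv2.resize(w['frame'],(480,300))]); cv2.imwrite('pics/m9.png',o)"
```

```text
{'time': 15.575, 'joint_pos': array([-0.55122679,  0.48754744,  1.6455491 ,  0.00739957,  0.97575137,
       -2.24246231]), 'dq': array([-0.00031452, -0.00441903, -0.0045806 ,  0.00028231, -0.00235457,
       -0.00266923]), 'joint_efforts': array([ 2.71446118e-02, -4.39457560e+01, -1.65179551e+01, -4.28456767e-02,
       -1.62608869e-02, -1.96647503e-03]), 'tcp_pos': array([ 0.48911849, -0.16111538,  0.09950931]), 'tcp_rot': array([-1.6003172 ,  0.01546525,  1.68695975]), 'contact_force': array([ 0.67270564, -0.22258891, -1.02276217]), 'moment': array([ 0.07152575, -0.04629474, -0.02929986]), 'gripper_width': 0.6371524691199535}
```

View pics/m9.png

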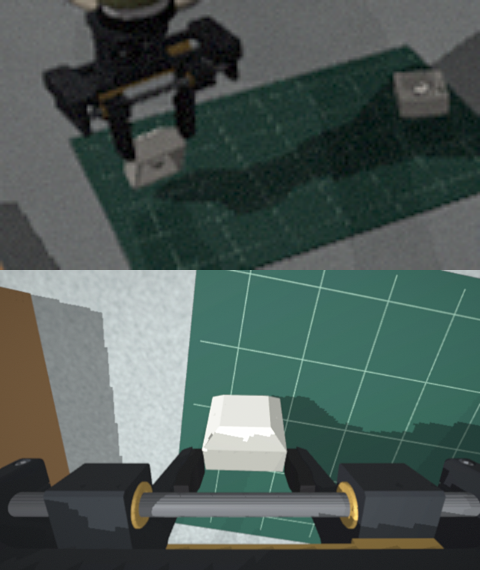

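```bash
python3 - <<'E'
from h import *
c=load('w9.png'); o=ctrl.get_obs(); t=o['tcp_pos']; M=R.from_euler('xyz',o['tcp_rot']).as_matrix()
X=-M[:,2];Z=-M[:,1];Y=M[:,0]; G=t-Z*.0156
f=c['frame'];m=(f[...,2]>150)&(f.min(2)>140); m=m.astype(np.uint8)
n,l,s,ce=cv2.connectedComponentsWithStats(m); i=l[220,320]; print(s[i]); obs=(l==i)[:283]
V=[(u,y,0) for u in(-.028,.028) for y in(-.028,.028)]+[(u,y,.023) for u in(-.028,.028) for y in(-.028,.028)]+[(u,y,.034) for u in(-.017,.017) for y in(-.017,.017)]
for th in range(30,111,5):
    r=np.radians(th); x=X*np.cos(r)+Z*np.sin(r); z=-X*np.sin(r)+Z*np.cos(r)
    p=proj(c,[G+x*(u-.026)+z*(v-.020)+Y*y for u,y,v in V])
    k=np.zeros(f.shape[:2],np.uint8); cv2.fillConvexPoly(k,cv2.convexHull(p.astype(np.float32)).astype(int),1); k=k[:283]>0
    print(th,round((k&obs).sum()/(k|obs).sum(),3),p[8:].round().astype(int).tolist())
E
```

```text
[  269   166   113   104 10200]
30 0.824 [[294, 170], [362, 170], [292, 239], [364, 239]]
35 0.866 [[295, 170], [361, 170], [292, 236], [364, 236]]
40 0.878 [[295, 171], [361, 171], [293, 234], [364, 234]]
45 0.888 [[296, 173], [360, 173], [293, 232], [363, 232]]
50 0.849 [[297, 175], [359, 175], [293, 231], [363, 231]]
55 0.795 [[297, 178], [358, 178], [294, 229], [363, 229]]
60 0.731 [[298, 181], [358, 181], [294, 228], [362, 228]]
65 0.692 [[299, 185], [357, 185], [294, 227], [362, 227]]
70 0.655 [[299, 188], [356, 188], [294, 227], [362, 227]]
75 0.611 [[299, 193], [356, 193], [295, 227], [361, 227]]
80 0.563 [[300, 197], [355, 197], [295, 226], [361, 226]]
85 0.524 [[300, 202], [355, 202], [295, 227], [361, 227]]
90 0.479 [[301, 207], [355, 207], [295, 227], [360, 227]]
95 0.432 [[301, 212], [354, 212], [296, 228], [360, 228]]
100 0.381 [[301, 217], [354, 217], [296, 229], [360, 229]]
105 0.335 [[301, 223], [354, 223], [296, 230], [360, 230]]
110 0.299 [[301, 229], [354, 229], [296, 231], [359, 231]]
```

>>> play_rows:
  targets:
    - [0,-0.06,0,0,0.5]
    - [0,0.05,0,0,0.5]
    - [0,-0.06,0,0,0.5]
    - [0,0.05,0,0,0.5]
    - [0,0,0,0,0.5]

```text
time: 16.3
tcp_pos: [0.4877, -0.1606, 0.1108]
tcp_rot: [-1.59, 0.008, 1.687]
contact_force: [0.2, 0.2, 0.8]
gripper_width: 0.632
```

```bash
cat > fit.py <<'E'
from h import *
c=cap('wrist','wf.png'); o=ctrl.get_obs(); t=o['tcp_pos']; M=R.from_euler('xyz',o['tcp_rot']).as_matrix()
X=-M[:,2];Z=-M[:,1];Y=M[:,0]; G=t-Z*.0156
f=c['frame'];m=((f[...,2]>150)&(f.min(2)>140)).astype(np.uint8)
n,l,s,ce=cv2.connectedComponentsWithStats(m); i=l[220,320]; print(t.round(4),o['tcp_rot'].round(3),o['contact_force'].round(1),o['gripper_width'],s[i]); obs=(l==i)[:283]
V=[(u,y,0) for u in(-.028,.028) for y in(-.028,.028)]+[(u,y,.023) for u in(-.028,.028) for y in(-.028,.028)]+[(u,y,.034) for u in(-.017,.017) for y in(-.017,.017)]
best=[]
for th in range(20,121,5):
  for dz in (-.006,0,.006,.012):
    r=np.radians(th); x=X*np.cos(r)+Z*np.sin(r); z=-X*np.sin(r)+Z*np.cos(r)
    p=proj(c,[G+Z*dz+x*(u-.026)+z*(v-.020)+Y*y for u,y,v in V])
    k=np.zeros(f.shape[:2],np.uint8); cv2.fillConvexPoly(k,cv2.convexHull(p.astype(np.float32)).astype(int),1); k=k[:283]>0
    best.append((round((k&obs).sum()/(k|obs).sum(),3),th,dz))
print(sorted(best)[::-1][:6])
E
python3 fit.py
```

```text
[ 0.4893 -0.1615  0.1136] [-1.595  0.012  1.687] [-0.   0.7  0.6] 0.631222116195525 [ 270  184  112   92 8859]
[(np.float64(0.866), 65, -0.006), (np.float64(0.857), 60, -0.006), (np.float64(0.851), 60, 0), (np.float64(0.848), 65, 0), (np.float64(0.844), 70, -0.006), (np.float64(0.838), 55, -0.006)]
```

>>> play_rows:
  targets:
    - [0,-0.06,0,0,0.5]
    - [0,0.05,0,0,0.5]
    - [0,-0.06,0,0,0.5]
    - [0,0.05,0,0,0.5]
    - [0,0,0,0,0.5]

```text
time: 16.98
tcp_pos: [0.4909, -0.1626, 0.1343]
tcp_rot: [-1.599, 0.014, 1.687]
contact_force: [-0.8, 0.4, -0.7]
gripper_width: 0.632
```

```bash
python3 fit.py
```

```text
[ 0.4926 -0.1636  0.1371] [-1.604  0.018  1.687] [-0.1 -0.3  0.6] 0.6287351435457187 [ 270  186  112   90 8652]
[(np.float64(0.864), 65, -0.006), (np.float64(0.859), 70, -0.006), (np.float64(0.855), 65, 0), (np.float64(0.841), 70, 0), (np.float64(0.835), 60, 0), (np.float64(0.834), 60, -0.006)]
```

>>> play_rows:
  targets:
    - [0,0.03,0.001,0,0.5]
    - [0,0.02,0.001,0,0.5]
    - [0,0,0,0,0.5]

```text
time: 17.4
tcp_pos: [0.4959, -0.1665, 0.0937]
tcp_rot: [-1.614, 0.026, 1.687]
contact_force: [0.2, 0.8, 0.3]
gripper_width: 0.632
```

```bash
python3 fit.py
```

```text
[ 0.4963 -0.1668  0.0945] [-1.615  0.027  1.687] [ 1.3 -0.2  0.4] 0.6321061365477615 [ 270  185  112   92 8608]
[(np.float64(0.874), 70, -0.006), (np.float64(0.856), 70, 0), (np.float64(0.855), 65, -0.006), (np.float64(0.854), 75, -0.006), (np.float64(0.846), 60, -0.006), (np.float64(0.84), 65, 0)]
```

>>> play_rows:
  targets:
    - [0,0.01,0.003,0,0.5]
    - [0,0.008,0.004,0,0.5]
    - [0,0.006,0.005,0,0.5]
    - [0,0,0,0,0.5]

```text
time: 17.95
tcp_pos: [0.4862, -0.1696, 0.0718]
tcp_rot: [-1.62, 0.031, 1.687]
contact_force: [-0.3, -0.6, -1.2]
gripper_width: 0.639
```

```bash
python3 fit.py
```

```text
[ 0.4863 -0.1696  0.0719] [-1.62   0.031  1.687] [ 0.3 -0.  -0.6] 0.6347595636469322 [ 268  195  115   89 8640]
[(np.float64(0.925), 80, 0), (np.float64(0.92), 80, -0.006), (np.float64(0.917), 75, 0.006), (np.float64(0.907), 85, -0.006), (np.float64(0.902), 80, 0.006), (np.float64(0.902), 75, 0)]
```

Rotating as wanted (about 80°). Press a little and lean towards the closed face.

>>> play_rows:
  targets:
    - [0,0.004,0.004,0,0.5]
    - [0,0.001,0.008,0,0.5]
    - [0,0,0.008,0,0.5]
    - [0,0,0,0,0.5]

```text
time: 18.5
tcp_pos: [0.4654, -0.1722, 0.0658]
tcp_rot: [-1.62, 0.031, 1.687]
contact_force: [-0.1, 0.2, 0.8]
gripper_width: 0.639
```

```bash
python3 fit.py
```

```text
[ 0.4656 -0.1722  0.0658] [-1.62   0.031  1.687] [0.4 0.7 1.2] 0.6369383717280287 [ 268  219  116   73 7677]
[(np.float64(0.936), 95, 0.012), (np.float64(0.916), 100, 0), (np.float64(0.909), 95, 0.006), (np.float64(0.904), 100, 0.006), (np.float64(0.895), 105, -0.006), (np.float64(0.888), 100, -0.006)]
```

>>> play_rows:
  targets:
    - [0,0.001,0.008,0,0.5]
    - [0,0.001,0.006,0,0.5]
    - [0,0,0,0,0.5]
    - [0,0,0,0,0.85]
    - [0,0,0,0,0.85]

```text
time: 19.18
tcp_pos: [0.4509, -0.174, 0.0628]
tcp_rot: [-1.62, 0.031, 1.687]
contact_force: [0.7, -0.6, -0.0]
gripper_width: 0.835
```

>>> play_rows:
  targets:
    - [0,-0.03,0,0,0.85]
    - [0,-0.05,0,0,1]
    - [0,-0.05,-0.02,0,1]
    - [0,-0.03,-0.02,0,1]
    - [0,0,0,0,1]

```text
time: 19.8
tcp_pos: [0.483, -0.1648, 0.2292]
tcp_rot: [-1.619, 0.03, 1.687]
contact_force: [-0.2, -0.8, -1.1]
gripper_width: 1.001
```

```bash
python3 -c "
from h import *
w=cap('wrist','w10.png');print(ctrl.get_obs()['tcp_pos'])"
```

```text
[ 0.48201903 -0.16455452  0.22777797]
```

View pics/w10.png

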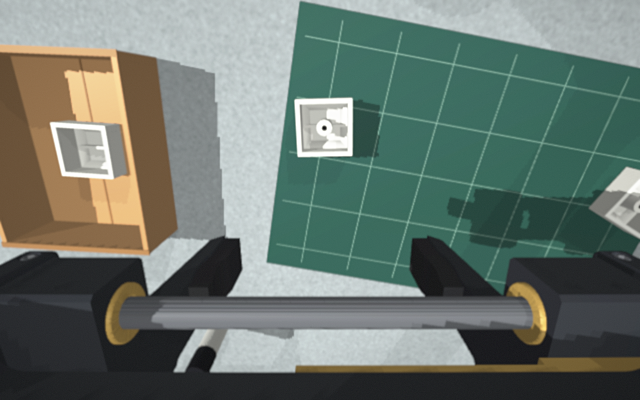

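```bash
python3 - <<'E'
from h import *
w=load('w10.png'); q=ray(w,[(324,128)],.037)[0]; print('B',q)
m=ray(w,[(300,2),(267,263)],.003)[:,:2]; d=m[1]-m[0]; v=q[:2]-m[0]; print('dist to mat edge',(d[0]*v[1]-d[1]*v[0])/np.linalg.norm(d))
q=ray(w,[(88,150)],.036)[0]; print('A in carton',q)
c=cap('top','t11.png'); 
for n in('top0.png','t11.png'):
    f=load(n)['frame']; m=(f[215:260,240:275].min(2)>110); print(np.argwhere(m).mean(0),m.sum())
a=load('top0.png')['frame'].astype(int);b=c['frame'].astype(int)
for nm,(y0,y1,x0,x1) in dict(tin=(185,262,140,196),tape=(138,172,250,290),glue=(145,165,365,415)).items(): print(nm,np.abs(a-b)[y0:y1,x0:x1].max(2).mean())
E
```

```text
B [ 0.43969268 -0.1784462   0.037     ]
dist to mat edge 0.044276298536692245
A in carton [ 0.49201842 -0.42279665  0.036     ]
[20.01994302 15.14245014] 351
[21.06122449 16.43877551] 294
tin 18.7984693877551
tape 11.235294117647058
glue 4.457
```

```bash
python3 -c "
from h import *
print(ctrl.finish_job(), ctrl.get_obs()['contact_force'])"
```

```text
the job is handed in; nothing more can be done
the job is handed in; nothing more can be done
```

I turned both covers over and handed the job in at about 20 s of robot time; the hand-in reports no verdict.

**How it was done:** For each cover I pinched the edge of two opposite walls with 3 N so it swung on lifting. I then leant it on the mat towards its closed face and let it roll over. A first, fuller grip on the middle cover didn't swing, so I set it down again and regripped. The second cover needed a short shake to swing far enough.

**What was inside:** The middle cover has only the rib and no boss, so it went into the carton after lying open side up on the mat. The right-hand cover (nearest the carton) has its boss and stayed on the mat.

**Last checks:**
- **Cover with boss:** the final wrist picture shows it lying open side up, its centre about 44 mm inside the nearest mat edge.
- **Cover without boss:** it lies inside the carton, at about (0.49, -0.42) m.
- **Gripper:** raised well clear and holding nothing.
- **Checked cover:** its bright patch in the top picture moved by about 1 to 1.5 pixels (roughly 3 to 5 mm) and shrank from 351 to 294 pixels. I put this down to the arm's changed shadow but did not confirm it.
- **Tin, tape roll and glue stick:** I only compared the top pictures before and after. They differed moderately at the tin and tape, which I also take to be shadow. The arm never worked near any of these.

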